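Hang the lopsided draining cup in the groove of the drip rail

ROBOT

A 6-joint arm with a two-finger parallel gripper is mounted at the origin on a cart in front of the work surface, level with it; the furniture and walls round the work are solid. World frame = base frame: x ahead of the robot, y to its left, z up, the work surface at z = 0. Lengths are in mm, angles in degrees, forces in N, time in s.
With the tool pointing down it reaches from about 300 to 850 mm from the base axis. Payload 4.2 kg.
Tool frame: the origin (TCP) lies between the finger pads; the fingertips stand 19 mm ahead of it and the grasp point (between the pads) is the TCP; z points along the fingers, x is the direction in which the jaws open and shut, and the axes are right-handed (so a half turn about z gives the same grasp; the last joint's range is limited). The gripper opens to 91 mm and grips with 3 to 60 N. Pads are 32 mm wide; open, the fingers measure 118 mm over their backs; the gripper's body (76 mm by 178 mm) begins 60 mm behind the grasp point.
Start: joints at [65.776, 18.312, 89.639, -0, 72.044, -1.146], TCP at [225.401, 528.995, 232.976] pointing down, gripper open.
Joint ranges: [-177.97, 177.97], [-48.28, 115.42], [12.27, 149.76], [-77.06, 257.06], [2.81, 150.46], [-146.56, 146.56]. Speed limits (degrees/s): [147.25, 147.25, 180, 180, 180, 180].

INTERFACE

Orientations are given as [roll, pitch, yaw] about the fixed x, y, z axes, in that order (R = Rz(yaw) Ry(pitch) Rx(roll)).
In Python, from workcell import sensors, grab_frame, env gives the robot as it stands.
- The arm moves only by the tool servo_tool, never from a script. Its argument "motion" is one flat list of numbers, 7 for each row, row after row: the shift along the world's x, y, z in mm, then the turn, a rotation vector about the world's x, y, z in rad, then the opening in per cent of the stroke, from 0 (shut) to 100 (fully open). In form: [x, y, z, rx, ry, rz, grip, x, y, z, rx, ry, rz, grip, ...]. A call has 1 to 10 rows; each row shifts and turns the commanded pose from where the row before left it; what a row does not reach is not made up. A row lasts 1/12 s, in which the tool goes at most 41.7 mm and 7.16 degrees, less where a joint would pass 70% of its speed; a pose out of reach is approached as far as the arm can. A call with a gripper value outside its range is refused whole. The fingers move at their own pace and stop on an object; "newtons" is the grip in N (left out, the last holds). Time passes only in rows, so rows that do not move let the fingers close. It gives the time, the measured TCP pose, the force and the opening at its end, in the units of the state.
- sensors.state(): the state, without advancing time (a new reading comes with each control period).
- grab_frame(name): name is "scene" or "top" or "wrist"; returns a dict with "image" (400x640x3 uint8, red, green, blue), "depth" (400x640 float32, mm along the optical axis (not along the pixel's ray), 0 where there is no reading), "fx", "fy", "cx", "cy" (pixels), "dist_coeffs" ([k1, k2, p1, p2, k3] as OpenCV has them; the pictures are not rectified), "extrinsics" (4x4, takes a point from camera to world coordinates); the wrist camera has in their place "T_tool_cam" (4x4, takes a point from camera to tool coordinates, whose origin is the TCP and whose axes are the tool frame's). Camera axes: x right, y up, looking along -z (the intrinsics and any distortion apply to the point x, -y, -z); pixel columns grow to the right and rows downward; lengths in mm; the calibration is good to about 2 mm. A picture is of the moment at which its call begins: read the wrist's pose just before it.
- env.job_done(): hands the job in, once; it reports no verdict.
The state is a dict: "time_s": time; "qpos": joint angles; "qvel": joint speeds; "effort": joint torques, N m; "ee_pos": TCP position; "ee_rot": TCP orientation; "force": force on the tool from outside, world axes, zero at the start; "torque": the same for the moment, N m; "gripper_width": finger opening in mm.
Only numpy, scipy, OpenCV 4.12 (cv2) and the standard library are available. Lean on these libraries where they do the work, as an engineer would, in place of code of your own. Each camera call takes 0.05 s, during which the arm holds its last target.

TASK

Pick up the steel draining cup by the tab above its hook and hang it on the stand's rail with the hook sitting down in the rail's one narrow groove; the groove's place along the rail is not measured, so find it by sliding the hook lightly along the rail. The cup hangs tipped because its stem is at one side: let its weight swing it down slowly while you still hold it, so that it neither swings nor jolts when you let go. Be gentle with the rail and leave the dish, timer and beaker where they are.

Things in the scene. Friction and masses are not known exactly. Their poses are not given: they have to be found in the camera images.
- cup: Lopsided draining cup, bare steel, about 0.17 kg (varies by a quarter), standing upright at the start: round cup 72 mm across, 24 mm high, with a thin stem at one side of its rim that bends over at the top into a hook with a tab on it. Origin: centre of the cup's underside; x towards stem and hook, z up; the hook lies in the x-z plane. Hook centre at x 57, z 150 mm.
- cup_tab (a point): Centre of the finger tab on the crown of the hook, the highest part of the cup: a flat plate 22 mm along x, 10 mm thick along y, 28 mm high along z; grasp it across its thickness. Same axes as the cup; 57 mm along x and 200 mm up from the cup's origin, 50 mm straight above cup_hook.
- cup_hook (a point): Centre of the hook's half circle, 50 mm below cup_tab along the cup's z, same axes. Hook of 6 mm round bar, inner radius 16 mm, open downwards; stem on the -x side, free end on the +x side, ending 11 mm below this point. Left hanging, the cup turns about the rail until its z axis leans about 0.33 rad: the cup's bottom swings towards the cup's +x side, the tab towards -x.
- stand: Drip stand, fixed: base plate 320 mm along y by 100 mm along x with a rim 14 mm high, and two grey forked posts at y = -135 and +135 mm, 219 mm high, that carry a level steel rail along y, which overhangs each post by up to 85 mm. Origin: centre of the base's underside; z up.
- rail_mid (a point): Point on the rail's axis half-way between the posts, 205 mm above the stand's origin, same axes (y along the rail). The rail is 22 mm thick with one square-sided groove, 14 mm wide and 10 mm thick at its bottom, anywhere from y = -40 to +40 mm. Sprung straight down only: it yields above 2.5 N, then 0.5 N per mm, 10 mm at most. cup_hook is 5 mm below this axis riding on the rail, 11 mm in the groove.
- petri: Bystander: shallow round glass dish with lid, 60 mm across, 13 mm high, loose; origin at the centre of its underside.
- clock: Bystander: small white bench timer, 60x66x18 mm, loose; origin at the centre of its underside.
- beaker: Bystander: clear beaker 53 mm across, 68 mm high, loose; origin at the centre of its underside.
Mind the look-alikes: they are no part of the job. What is shaped like the cup but green is not meant.

How it is judged:
By the outcome, as a careful person would: the job done as asked, in the order asked, and still so for the second after the job is handed in, with the robot touching nothing.
It also fails if it takes over 67 s, if anything falls off the work surface, if the arm or the gripper's body presses on something with over 40 N, if the wrist force passes 120 N, or if a joint passes its speed limit or range.

## Working session

There is one attempt and no reset: what is moved stays moved. The work goes in short steps, Python scripts to look and compute and a tool call to move; the robot and the scene stay as the last step left them, time stands still between calls to the robot, and variables do not carry over. Pictures are saved under pics/ and viewed, and the job is handed in when it is done.

Besides the shell and the picture viewer there is one more tool, called after "Request:" as a command line: name --argument value ..., lists and objects as JSON in quotes. servo_tool: Moves the arm, as the interface text tells. Its arguments: {"type":"object","properties":{"motion":{"type":"array"},"newtons":{"type":"number"}},"required":["motion"]}

```bash
ls; mkdir -p pics
python3 - <<'E'
from workcell import sensors, grab_frame
import cv2,numpy as np
print(sensors.state())
for n in("scene","top","wrist"):
    f=grab_frame(n); cv2.imwrite(f"pics/a_{n}.png",f["image"][:,:,::-1]); np.savez(f"pics/a_{n}.npz",**f)
    print(n,f["fx"],f["fy"],f["cx"],f["cy"],f["dist_coeffs"]); print(np.round(f.get("extrinsics",f.get("T_tool_cam")),3))
E
```

```text
pics
{'time_s': 0.0, 'qpos': array([ 6.57741310e+01,  1.83501006e+01,  8.97074068e+01,  4.27767751e-04,
        7.20428776e+01, -1.14680126e+00]), 'qvel': array([ 0.05382381, -0.02007879, -0.00880714,  0.02423277,  0.05431736,
        0.05504547]), 'effort': array([ 2.09418991e-03, -4.12466311e+01, -2.31977499e+01,  7.27688055e-02,
        4.56864922e-02, -1.38886403e-04]), 'ee_pos': array([225.20985403, 528.54151499, 232.12891035]), 'ee_rot': array([-1.79997584e+02,  1.00356707e-01,  6.69208021e+01]), 'force': array([-0.00185527, -0.16350762, -0.07368861]), 'torque': array([-0.00424672, -0.01039517, -0.00347146]), 'gripper_width': 91.2139792348288}
scene 477.9749946500045 477.9749946500045 318.182328832639 196.775974040119 [-0.07036271  0.          0.          0.          0.        ]
[[ 8.51000e-01  3.15000e-01 -4.21000e-01  3.36910e+01]
 [-5.25000e-01  4.79000e-01 -7.03000e-01 -9.35899e+02]
 [-2.00000e-02  8.19000e-01  5.73000e-01  9.24899e+02]
 [ 0.00000e+00  0.00000e+00  0.00000e+00  1.00000e+00]]
top 413.9914557377673 413.9914557377673 313.1229069321466 199.75469680295 [-0.02492082  0.          0.          0.          0.        ]
[[ 4.000000e-03  9.900000e-01 -1.400000e-01  4.541480e+02]
 [-1.000000e+00  5.000000e-03  7.000000e-03  2.181300e+01]
 [ 8.000000e-03  1.400000e-01  9.900000e-01  1.205018e+03]
 [ 0.000000e+00  0.000000e+00  0.000000e+00  1.000000e+00]]
wrist 344.66138021942913 344.66138021942913 314.8119822948902 198.3285788828781 [0.02611846 0.         0.         0.         0.        ]
[[   1.      -0.      -0.       0.221]
 [  -0.      -0.962   -0.274  -76.964]
 [  -0.       0.274   -0.962 -151.452]
 [   0.       0.       0.       1.   ]]
```

View pics/a_scene.png

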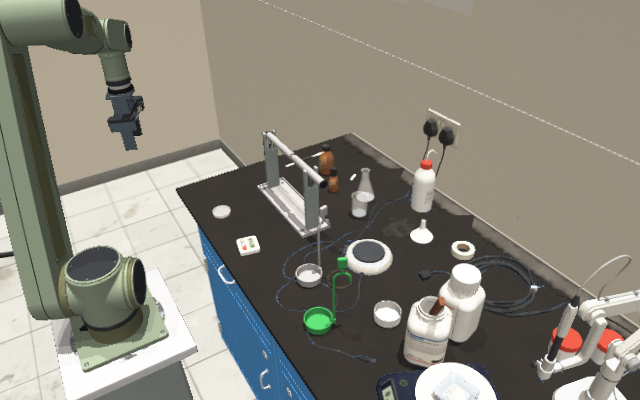

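View pics/a_top.png

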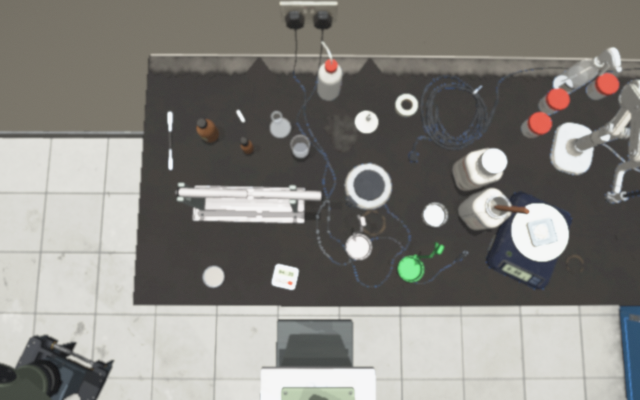

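View pics/a_wrist.png

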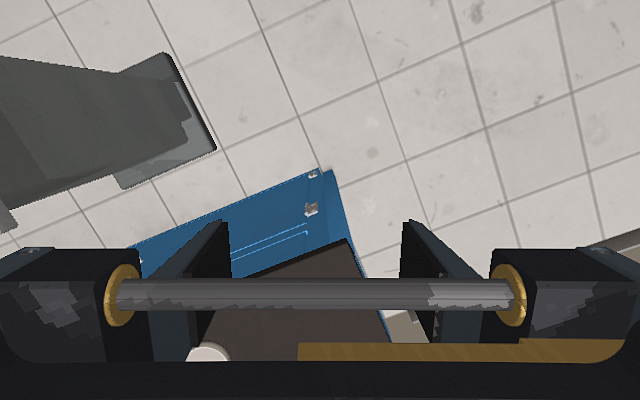

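The cup candidates in the top view are the steel one (cup 358,247; tab near 362,220) and the green one (411,268; tab 438,248). The task asks for bare steel, so it's the first. I'll confirm this in enlarged crops.

```bash
cat > h.py <<'E'
import numpy as np,cv2
def load(n): return dict(np.load(f"pics/{n}.npz"))
def K(f): return np.array([[f["fx"],0,f["cx"]],[0,f["fy"],f["cy"]],[0,0,1.]],float)
def ray(f,uv,T=None):
    T=f["extrinsics"] if T is None else T
    p=cv2.undistortPoints(np.array(uv,float).reshape(-1,1,2),K(f),np.array(f["dist_coeffs"],float)).reshape(-1,2)
    d=np.c_[p[:,0],-p[:,1],-np.ones(len(p))]   # unit depth
    return T[:3,3],d@T[:3,:3].T
def onz(f,uv,z,T=None):
    o,d=ray(f,uv,T); return o+d*((z-o[2])/d[:,2])[:,None]
def dep(f,T=None):
    v,u=np.mgrid[0:400,0:640]; o,d=ray(f,np.c_[u.ravel(),v.ravel()],T)
    P=o+d*f["depth"].reshape(-1,1); P[f["depth"].ravel()==0]=np.nan
    return P.reshape(400,640,3)
def proj(f,P,T=None):
    T=f["extrinsics"] if T is None else T
    q=(np.atleast_2d(P)-T[:3,3])@T[:3,:3]; q=q*[1,-1,-1]
    return cv2.projectPoints(q,np.zeros(3),np.zeros(3),K(f),np.array(f["dist_coeffs"],float))[0].reshape(-1,2)
def tri(fa,ua,fb,ub):
    o1,d1=ray(fa,ua);o2,d2=ray(fb,ub);d1=d1[0];d2=d2[0]
    s=np.linalg.lstsq(np.c_[d1,-d2],o2-o1,rcond=None)[0]
    a=o1+d1*s[0];b=o2+d2*s[1];return (a+b)/2,np.linalg.norm(a-b)
E
python3 - <<'E'
from h import *
t=load("a_top");s=load("a_scene")
def crop(f,x,y,w,h,k,n): cv2.imwrite(n,cv2.resize(f["image"][y:y+h,x:x+w,::-1],None,fx=k,fy=k,interpolation=cv2.INTER_CUBIC))
crop(t,320,190,130,95,6,"pics/b_top.png"); crop(s,250,120,130,200,3,"pics/b_scene.png"); crop(t,160,170,180,60,4,"pics/b_rail.png")
P=dep(t)
for z in (0,):print(onz(t,[(358,247),(411,268),(213,277),(286,277),(300,148)],0).round(0))
# points
Q=dep(t).reshape(-1,3);m=(Q[:,2]>170)&(Q[:,2]<240)&(Q[:,0]>200)&(Q[:,0]<700)
import collections
vv=np.where(m)[0]; 
for i in vv[::25]: print(i%640,i//640,Q[i].round(0))
E
```

```text
[[ 488. -117.    0.]
 [ 428. -270.    0.]
 [ 400.  299.    0.]
 [ 401.   90.    0.]
 [ 781.   53.    0.]]
482 162 [ 699. -416.  180.]
497 163 [ 698. -456.  177.]
494 164 [ 695. -448.  179.]
489 165 [ 693. -437.  174.]
485 166 [ 689. -424.  179.]
621 166 [ 680. -740.  232.]
618 167 [ 680. -740.  221.]
503 168 [ 684. -470.  179.]
502 169 [ 681. -466.  181.]
617 170 [ 672. -736.  222.]
619 171 [ 668. -736.  228.]
624 172 [ 666. -748.  229.]
621 175 [ 658. -741.  227.]
620 178 [ 651. -740.  224.]
621 181 [ 644. -743.  223.]
181 184 [630. 334. 222.]
293 185 [630.  64. 216.]
292 186 [627.  66. 219.]
291 187 [625.  68. 218.]
189 188 [622. 317. 212.]
616 188 [ 626. -727.  225.]
198 189 [620. 294. 213.]
223 189 [620. 234. 211.]
292 189 [622.  67. 206.]
190 190 [617. 313. 214.]
216 190 [617. 250. 217.]
243 190 [618. 185. 215.]
274 190 [619. 110. 211.]
615 190 [ 621. -724.  224.]
196 191 [614. 298. 217.]
221 191 [615. 238. 215.]
246 191 [616. 178. 213.]
276 191 [616. 105. 214.]
301 191 [616.  44. 212.]
614 191 [ 619. -721.  225.]
196 192 [613. 300. 211.]
221 192 [612. 238. 215.]
246 192 [612. 1
[... 755 characters left out ...]
176. 208.]
277 197 [602. 103. 210.]
302 197 [601.  42. 214.]
608 197 [ 604. -706.  222.]
262 198 [600. 139. 205.]
287 198 [600.  78. 208.]
312 198 [599.  18. 211.]
180 199 [594. 335. 220.]
312 199 [597.  17. 209.]
178 200 [592. 342. 214.]
611 200 [ 597. -713.  222.]
606 201 [ 595. -705.  216.]
295 202 [589.  58. 217.]
510 206 [ 586. -482.  179.]
507 208 [ 582. -477.  173.]
511 209 [ 578. -480.  186.]
515 210 [ 574. -486.  196.]
521 211 [ 570. -492.  212.]
528 212 [ 567. -508.  214.]
363 219 [ 548. -105.  217.]
361 224 [ 538. -102.  200.]
436 247 [ 483. -286.  191.]
433 250 [ 476. -284.  174.]
440 252 [ 470. -289.  212.]
72 344 [257. 565. 228.]
70 349 [246. 568. 229.]
109 361 [220. 478. 227.]
```

View pics/b_top.png

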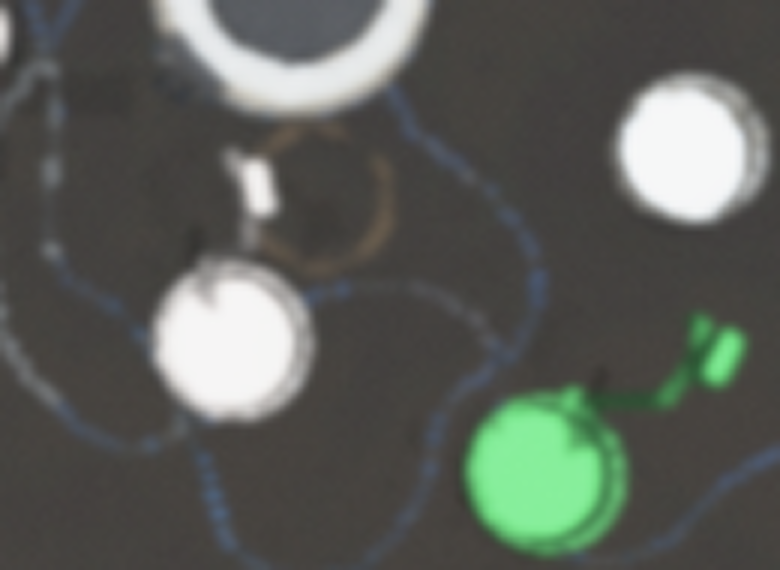

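View pics/b_scene.png

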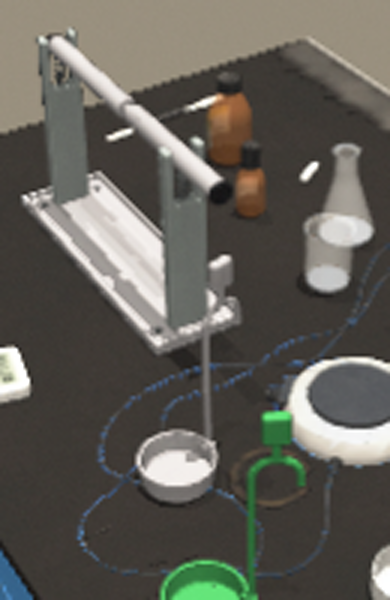

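View pics/b_rail.png

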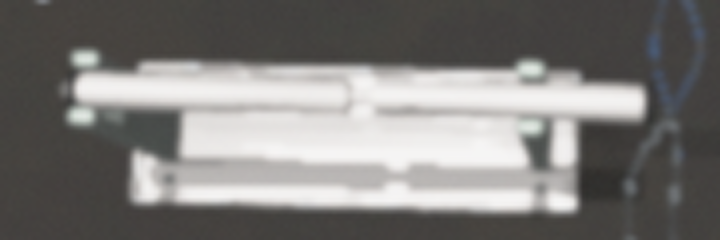

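The steel cup is confirmed: cup at top-view (358,247), tab at (363,221), standing in front of the hotplate. The green look-alike is at (411,268). The rail's groove shows as a notch near top-view (250,193). Next I'll measure the positions.

Run:
```python
from h import *
t=load("a_top");s=load("a_scene")
print("tab tri",tri(t,(363,220.8),s,(323.3,210)))
print("tab depth pts")
P=dep(t);Q=P[212:232,352:372].reshape(-1,3);Q=Q[(Q[:,2]>175)&(Q[:,2]<230)];print(Q.round(0))
P2=dep(s);Q=P2[195:225,310:340].reshape(-1,3);Q=Q[(Q[:,2]>180)&(Q[:,2]<225)&(Q[:,0]<565)&(Q[:,1]<-80)];print("scene tab",len(Q),Q.mean(0).round(1),Q.min(0).round(0),Q.max(0).round(0), np.linalg.svd(Q-Q.mean(0))[2].round(2))
# cup: bright blob in top
g=cv2.cvtColor(t["image"],cv2.COLOR_RGB2HSV)
m=((g[...,2]>170)&(g[...,1]<60)).astype(np.uint8);n,l,st,c=cv2.connectedComponentsWithStats(m)
for i in range(1,n):
    if st[i,4]>60:print(st[i],c[i].round(1),onz(t,c[i],0)[0].round(0))
# cup points by depth
for f,nm in((t,"top"),(s,"scene")):
    P=dep(f).reshape(-1,3);k=(P[:,2]>15)&(P[:,2]<27)&(np.hypot(P[:,0]-492,P[:,1]+116)<60)
    q=P[k][:,:2]; A=np.c_[2*q,np.ones(len(q))];x=np.linalg.lstsq(A,(q**2).sum(1),rcond=None)[0]
    print(nm,len(q),q.min(0).round(0),q.max(0).round(0),"circ",x[:2].round(1),np.sqrt(x[2]+x[0]**2+x[1]**2).round(1))
    k=(P[:,2]>205)&(P[:,2]<222)&(P[:,0]>598)&(P[:,0]<618)&(P[:,1]>-15)&(P[:,1]<360)
    r=P[k]; b=np.polyfit(r[:,1],r[:,0],1);print(nm,"rail x=",b,"yrange",r[:,1].min(),r[:,1].max(),"ztop",np.percentile(r[:,2],[50,90]))
    k=(P[:,2]>60)&(P[:,2]<190)&(P[:,0]>570)&(P[:,0]<640)&(P[:,1]>0)&(P[:,1]<380)
    print(np.histogram(P[k][:,1],bins=np.arange(0,390,10)))
```

```text
tab tri (array([ 544.80592688, -106.49632592,  202.77331743]), np.float64(1.1909463076502753))
tab depth pts
[[ 554. -101.  212.]
 [ 553. -103.  217.]
 [ 553. -105.  215.]
 [ 554. -108.  214.]
 [ 552. -100.  202.]
 [ 551. -101.  214.]
 [ 551. -103.  211.]
 [ 551. -105.  217.]
 [ 551. -108.  213.]
 [ 550.  -99.  203.]
 [ 549. -101.  213.]
 [ 548. -103.  218.]
 [ 548. -105.  217.]
 [ 549. -108.  214.]
 [ 547. -100.  202.]
 [ 546. -101.  212.]
 [ 547. -103.  210.]
 [ 546. -106.  212.]
 [ 546. -107.  218.]
 [ 545. -100.  199.]
 [ 544. -100.  215.]
 [ 544. -103.  211.]
 [ 544. -106.  212.]
 [ 544. -108.  210.]
 [ 544. -110.  212.]
 [ 543. -101.  192.]
 [ 542. -101.  209.]
 [ 541. -103.  216.]
 [ 541. -105.  216.]
 [ 541. -108.  215.]
 [ 541. -110.  214.]
 [ 540. -102.  203.]
 [ 539. -103.  215.]
 [ 539. -105.  213.]
 [ 539. -107.  215.]
 [ 539. -110.  213.]
 [ 538. -102.  200.]
 [ 537. -103.  212.]
 [ 537. -105.  213.]
 [ 537. -107.  215.]
 [ 537. -110.  214.]
 [ 536. -103.  193.]
 [ 535. -104.  206.]
 [ 534. -105.  214.]
 [ 534. -108.  215.]]
scene tab 84 [ 543.5 -107.9  201.8] [ 534. -1
[... 2307 characters left out ...]
240, 250,
       260, 270, 280, 290, 300, 310, 320, 330, 340, 350, 360, 370, 380]))
scene 169 [ 452. -154.] [529. -82.] circ [ 488.6 -117.4] 34.0
scene rail x= [1.00408996e-02 6.04878111e+02] yrange -12.839093761214713 351.321614222132 ztop [213.08702435 215.94742564]
(array([  0,   0,   0,   0,   0, 316, 161,  19,   0,   0,   0,   0,   0,
         0,   0,   0,   0,   0,   0,   0,   0,   0,   0,   0,   0,   0,
         0,   0,   0,   0,   0,   1, 246, 151,  13,   0,   0,   0]), array([  0,  10,  20,  30,  40,  50,  60,  70,  80,  90, 100, 110, 120,
       130, 140, 150, 160, 170, 180, 190, 200, 210, 220, 230, 240, 250,
       260, 270, 280, 290, 300, 310, 320, 330, 340, 350, 360, 370, 380]))
```

Request:
servo_tool --motion '[16,-32,12,0,0,0.03,100,16,-32,12,0,0,0.03,100,16,-32,12,0,0,0.03,100,16,-32,12,0,0,0.03,100,16,-32,12,0,0,0.03,100,16,-32,8,0,0,0.03,100,16,-32,0,0,0,0.03,100,16,-32,0,0,0,0.03,100,16,-32,0,0,0,0.03,100,16,-32,0,0,0,0.03,100]' --newtons 40

```text
time_s: 0.98
ee_pos: [385.6, 207.3, 300.9]
ee_rot: [180.0, -0.0, 84.2]
force: [-0.4, 0.5, 0.3]
gripper_width: 91.2
```

Request:
servo_tool --motion '[16,-32,0,0,0,0.03,100,16,-32,0,0,0,0.03,100,16,-32,0,0,0,0.03,100,16,-32,0,0,0,0.03,100,16,-32,0,0,0,0.03,100,16,-32,0,0,0,0.03,100,16,-32,0,0,0,0.03,100,16,-32,0,0,0,0.03,100,16,-32,0,0,0,0.03,100,16,-26,0,0,0,0.03,100]'

```text
time_s: 1.82
ee_pos: [545.7, -107.4, 300.6]
ee_rot: [-180.0, 0.0, 101.3]
force: [1.0, 0.4, 0.1]
gripper_width: 91.3
```

Request:
servo_tool --motion '[0,0,0,0,0,0,100,0,0,0,0,0,0,100,0,0,0,0,0,0,100]'

```text
time_s: 2.07
ee_pos: [544.9, -104.6, 300.5]
ee_rot: [-179.9, -0.1, 101.3]
force: [-0.1, 0.1, 0.7]
gripper_width: 91.4
```

```bash
cat >> h.py <<'E'
def grab(names,tag):
    from workcell import sensors, grab_frame
    from scipy.spatial.transform import Rotation as R
    s=sensors.state(); print("t",round(s["time_s"],2),s["ee_pos"].round(1),s["ee_rot"].round(1),"F",s["force"].round(2),"w",round(s["gripper_width"],1))
    for n in names:
        s=sensors.state(); f=grab_frame(n); f=dict(f)
        if n=="wrist":
            T=np.eye(4);T[:3,:3]=R.from_euler("xyz",s["ee_rot"],degrees=True).as_matrix();T[:3,3]=s["ee_pos"];f["extrinsics"]=T@np.array(f["T_tool_cam"])
        np.savez(f"pics/{tag}_{n}.npz",**f); cv2.imwrite(f"pics/{tag}_{n}.png",f["image"][:,:,::-1])
E
python3 -c "
from h import *
grab(['wrist'],'c')"
```

```text
t 2.07 [ 544.9 -104.6  300.5] [-1.799e+02 -1.000e-01  1.013e+02] F [-0.08  0.13  0.72] w 91.4
```

View pics/c_wrist.png

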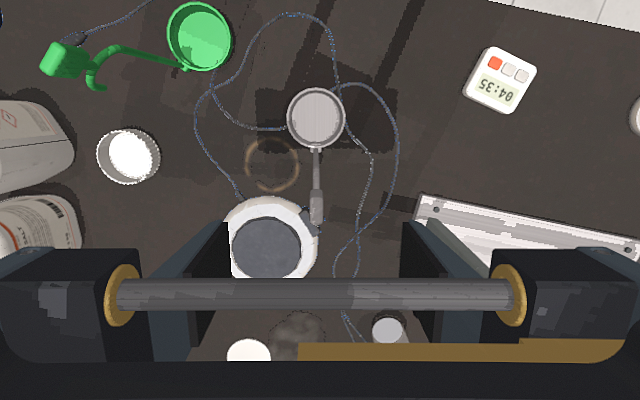

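The wrist view shows the cup at (316,118) and the tab near (317,207). The stem is almost exactly vertical in the image, so the tool yaw nearly matches the cup. I'll refine the yaw and tab centre.

Run:
```python
from h import *
w=load("c_wrist"); P=dep(w)
cv2.imwrite("pics/c_crop.png",cv2.resize(w["image"][80:240,260:380,::-1],None,fx=4,fy=4,interpolation=cv2.INTER_CUBIC)[:600])
Q=P[180:235,300:335].reshape(-1,3);q=Q[(Q[:,2]>180)&(Q[:,2]<225)]
print("tab",len(q),q.mean(0).round(1),q.min(0).round(1),q.max(0).round(1))
f=q[q[:,2]>209]; print("top",len(f),f.mean(0).round(1),f.min(0).round(1),f.max(0).round(1));r=cv2.minAreaRect(f[:,:2].astype(np.float32));print(r)
Q=P.reshape(-1,3);k=(Q[:,2]>16)&(Q[:,2]<28)&(np.hypot(Q[:,0]-489,Q[:,1]+117)<45);c=Q[k][:,:2]
print("rim",len(c),cv2.minEnclosingCircle(c.astype(np.float32)),c.min(0),c.max(0))
k=(Q[:,2]>40)&(Q[:,2]<170)&(np.hypot(Q[:,0]-530,Q[:,1]+108)<45);c=Q[k]
print("stem",len(c),c[::10].round(0))
```

```text
tab 471 [ 542.8 -104.3  210.6] [ 534.  -110.1  189.4] [556.  -97.5 215.5]
top 383 [ 544.6 -103.9  213.1] [ 534.2 -110.1  209. ] [556.  -97.5 215.5]
((544.8831176757812, -103.88334655761719), (21.591285705566406, 9.619901657104492), 11.351977348327637)
rim 676 ((493.0834655761719, -113.91333770751953), 38.39530563354492) [ 454.92183384 -150.32379704] [531.301037  -79.3861415]
stem 229 [[ 525. -109.   44.]
 [ 524. -108.   62.]
 [ 524. -108.   78.]
 [ 524. -108.   92.]
 [ 524. -108.  105.]
 [ 526. -110.  112.]
 [ 524. -106.  121.]
 [ 524. -108.  134.]
 [ 526. -110.  140.]
 [ 524. -107.  149.]
 [ 525. -108.  155.]
 [ 527. -110.  157.]
 [ 526. -106.  160.]
 [ 528. -108.  162.]
 [ 529. -106.  162.]
 [ 531. -109.  163.]
 [ 531. -106.  165.]
 [ 533. -109.  164.]
 [ 533. -107.  168.]
 [ 533. -104.  167.]
 [ 536. -107.  168.]
 [ 535. -104.  170.]
 [ 538. -107.  169.]]
```

View pics/c_crop.png

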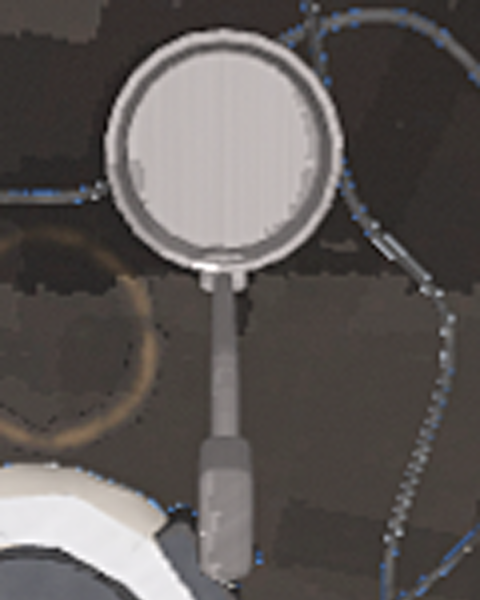

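Request:
servo_tool --motion '[0,0.5,-20,0,0,0,100,0,0,-20,0,0,0,100,0,0,-20,0,0,0,100,0,0,-15,0,0,0,100,0,0,-13,0,0,0,100,0,0,-8,0,0,0,100,0,0,-4,0,0,0,100,0,0,0,0,0,0,100,0,0,0,0,0,0,100]'

```text
time_s: 2.87
ee_pos: [545.7, -104.1, 201.7]
ee_rot: [179.9, 0.0, 101.3]
force: [0.1, -0.5, -0.6]
gripper_width: 91.3
```

Request:
servo_tool --motion '[0,0,0,0,0,0,60,0,0,0,0,0,0,40,0,0,0,0,0,0,30,0,0,0,0,0,0,22,0,0,0,0,0,0,18,0,0,0,0,0,0,14,0,0,0,0,0,0,12,0,0,0,0,0,0,12]' --newtons 30

```text
time_s: 3.53
ee_pos: [545.4, -104.5, 201.0]
ee_rot: [-180.0, -0.0, 101.3]
force: [0.3, -0.1, 0.3]
gripper_width: 40.8
```

Request:
servo_tool --motion '[0,0,0,0,0,0,10,0,0,0,0,0,0,7,0,0,0,0,0,0,4,0,0,0,0,0,0,0,0,0,0,0,0,0,0,0,0,0,0,0,0,0]' --newtons 30

```text
time_s: 4.03
ee_pos: [545.4, -104.4, 200.9]
ee_rot: [180.0, -0.0, 101.3]
force: [0.2, 0.3, 0.1]
gripper_width: 9.7
```

Request:
servo_tool --motion '[0,0,0,0,0,0,0,0,0,2,0,0,0,0,0,0,6,0,0,0,0,0,0,12,0,0,0,0,0,0,16,0,0,0,0,0,0,16,0,0,0,0,0,0,16,0,0,0,0,0,0,16,0,0,0,0,0,0,12,0,0,0,0,0,0,8,0,0,0,0]' --newtons 40

```text
time_s: 4.87
ee_pos: [545.8, -104.6, 306.9]
ee_rot: [179.9, 0.1, 101.3]
force: [0.7, 0.9, -1.8]
gripper_width: 9.8
```

Request:
servo_tool --motion '[0,0,3,0,0,0,0,0,0,0,0,0,0,0,0,0,0,0,0,0,0,0,0,0,0,0,0,0,0,0,0,0,0,0,0,0,0,0,0,0,0,0]'

```text
time_s: 5.37
ee_pos: [545.2, -104.4, 307.3]
ee_rot: [-179.9, -0.0, 101.3]
force: [-0.9, -0.4, -2.0]
gripper_width: 9.6
```

```bash
python3 -c "
from h import *
grab(['scene'],'d')
from workcell import sensors
for i in range(3): s=sensors.state();print(s['force'].round(2),s['torque'].round(3))
f=load('d_scene');cv2.imwrite('pics/d_c.png',cv2.resize(f['image'][90:310,240:440,::-1],None,fx=2.7,fy=2.7,interpolation=cv2.INTER_CUBIC))"
```

```text
t 5.37 [ 545.2 -104.4  307.3] [-179.9   -0.   101.3] F [-0.94 -0.44 -2.05] w 9.6
[ 0.04  0.89 -1.25] [ 0.081 -0.047  0.049]
[ 0.04  0.89 -1.25] [ 0.081 -0.047  0.049]
[ 0.04  0.89 -1.25] [ 0.081 -0.047  0.049]
```

View pics/d_c.png

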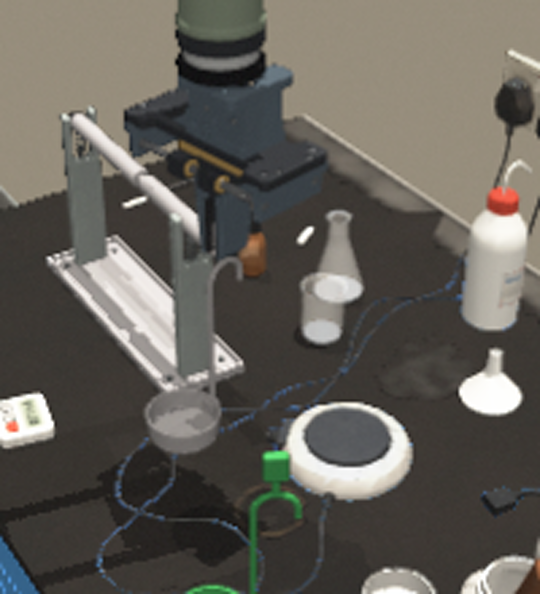

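Request:
servo_tool --motion '[0,6,0,0,0,0,0,1,14,0,0,0,-0.02,0,1,22,0,0,0,-0.02,0,1,26,0,0,0,-0.02,0,1,26,0,0,0,-0.02,0,1,26,0,0,0,-0.02,0,0,26,0,0,0,-0.02,0,0,26,0,0,0,-0.02,0,0,26,0,0,0,-0.02,0,0,26,0,0,0,-0.02,0]'

```text
time_s: 6.25
ee_pos: [550.0, 121.2, 308.0]
ee_rot: [-180.0, -0.0, 90.9]
force: [0.8, -0.3, -2.3]
gripper_width: 9.6
```

Request:
servo_tool --motion '[0,26,0,0,0,-0.02,0,0,20,0,0,0,-0.006,0,0,14,0,0,0,0,0,0,8,0,0,0,0,0,0,3,0,0,0,0,0,0,0,0,0,0,0,0,0,0,0,0,0,0,0,0,0,0,0,0,0,0]'

```text
time_s: 6.92
ee_pos: [550.5, 189.5, 308.1]
ee_rot: [180.0, 0.0, 89.4]
force: [0.9, -0.5, -1.1]
gripper_width: 9.7
```

```bash
python3 -c "
from h import *
grab(['wrist','top','scene'],'e')
w=load('e_wrist');P=dep(w).reshape(-1,3)
k=(P[:,2]>205)&(P[:,2]<222)&(P[:,0]>590)&(P[:,0]<625)&(P[:,1]>80)&(P[:,1]<340);r=P[k];print(len(r))
if len(r)>20: print(np.polyfit(r[:,1],r[:,0],1),r[:,1].min(),r[:,1].max(),np.percentile(r[:,2],[50,90,98]))
"
```

```text
t 6.92 [550.5 189.5 308.1] [180.    0.   89.4] F [ 0.89 -0.52 -1.15] w 9.7
1296
[-1.00270285e-03  6.02593037e+02] 80.14484158629372 339.9536122333282 [212.00688868 216.83795352 218.97766075]
```

View pics/e_wrist.png

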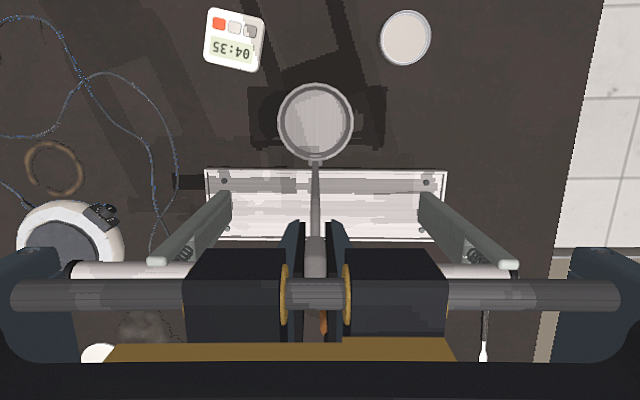

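View pics/e_scene.png

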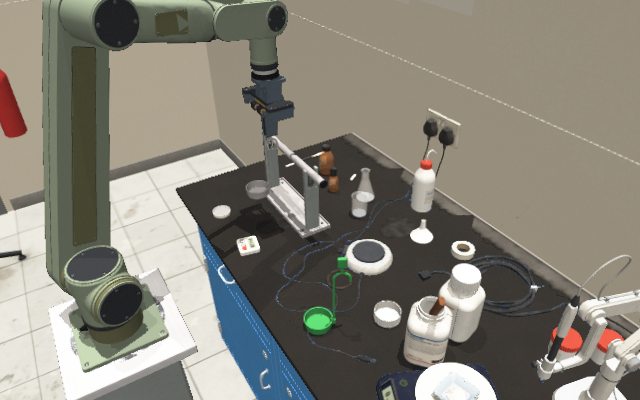

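Run:
```python
from h import *
t=load("a_top");s=load("a_scene")
print(tri(t,(249.9,193.5),s,(292,155)), onz(t,(249.9,193.5),210),onz(s,(292,155),212))
# silhouette width of the rail in depth along y
for f in(t,s):
    P=dep(f).reshape(-1,3);k=(P[:,2]>195)&(P[:,2]<222)&(P[:,0]>590)&(P[:,0]<622)
    r=P[k]
    print([(y,int(((r[:,1]>=y)&(r[:,1]<y+4)).sum()),np.percentile(r[(r[:,1]>=y)&(r[:,1]<y+4)][:,2],90).round(0)) for y in range(140,240,4)])
    m=(r[:,1]>90)&(r[:,1]<320)
    print(r[m][:,0].min(),r[m][:,0].max())
# posts: fork tops
    k=(P[:,2]>150)&(P[:,2]<222)&(P[:,0]>575)&(P[:,0]<640)
    for lo,hi in((45,95),(310,350)):
        q=P[k&(P[:,1]>lo)&(P[:,1]<hi)&((P[:,0]<595)|(P[:,0]>621))];print("post",q[:,:2].min(0),q[:,:2].max(0))
cv2.imwrite("pics/e_rail.png",cv2.resize(s["image"][125:200,255:335,::-1],None,fx=7,fy=7,interpolation=cv2.INTER_CUBIC))
```

```text
(array([608.56121648, 168.99244192, 210.6565678 ]), np.float64(2.671347723840417)) [[609.88944006 168.54683372 210.        ]] [[606.18781235 167.30629344 212.        ]]
[(140, 17, np.float64(216.0)), (144, 11, np.float64(217.0)), (148, 17, np.float64(216.0)), (152, 14, np.float64(217.0)), (156, 13, np.float64(216.0)), (160, 11, np.float64(216.0)), (164, 4, np.float64(210.0)), (168, 8, np.float64(211.0)), (172, 12, np.float64(214.0)), (176, 14, np.float64(216.0)), (180, 12, np.float64(215.0)), (184, 16, np.float64(217.0)), (188, 15, np.float64(218.0)), (192, 13, np.float64(218.0)), (196, 18, np.float64(217.0)), (200, 10, np.float64(218.0)), (204, 16, np.float64(215.0)), (208, 16, np.float64(218.0)), (212, 14, np.float64(216.0)), (216, 14, np.float64(216.0)), (220, 16, np.float64(218.0)), (224, 13, np.float64(216.0)), (228, 15, np.float64(217.0)), (232, 13, np.float64(216.0)), (236, 15, np.float64(215.0))]
598.7417046880047 621.7655639257987
post [586.26750774  56.59108177] [630.35357504  72.95098011]
post [591.26136398 311.77353902] [634.56316345 345.97149344]
[(140, 4, np.float64(216
[... 160 characters left out ...]
np.float64(211.0)), (168, 3, np.float64(209.0)), (172, 6, np.float64(212.0)), (176, 15, np.float64(213.0)), (180, 8, np.float64(215.0)), (184, 5, np.float64(215.0)), (188, 9, np.float64(217.0)), (192, 6, np.float64(213.0)), (196, 1, np.float64(212.0)), (200, 7, np.float64(215.0)), (204, 8, np.float64(216.0)), (208, 5, np.float64(214.0)), (212, 4, np.float64(216.0)), (216, 6, np.float64(215.0)), (220, 5, np.float64(215.0)), (224, 7, np.float64(214.0)), (228, 6, np.float64(216.0)), (232, 6, np.float64(215.0)), (236, 8, np.float64(215.0))]
597.3606816662319 621.4024012464894
post [585.58782302  54.03726686] [630.75706717  77.84467059]
post [590.02424854 322.93331174] [634.8627233  344.78217127]
```

View pics/e_rail.png

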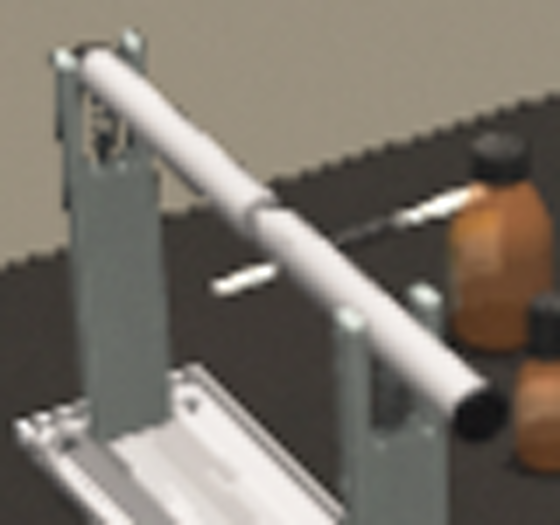

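Request:
servo_tool --motion '[4,0,0,0,0,0,0,10,0,0,0,0,0,0,14,0,0,0,0,0,0,14,0,0,0,0,0,0,10,0,0,0,0,0,0,5,0,0,0,0,0,0,2,0,0,0,0,0,0,0,0,0,0,0,0,0,0,0,0,0,0,0,0]'

```text
time_s: 7.82
ee_pos: [609.1, 190.5, 307.9]
ee_rot: [-180.0, 0.0, 89.5]
force: [-0.1, -0.7, -2.5]
gripper_width: 9.7
```

```bash
python3 -c "
from h import *
grab(['top','scene','wrist'],'f')
f=load('f_scene');cv2.imwrite('pics/f_c.png',cv2.resize(f['image'][60:260,200:360,::-1],None,fx=3,fy=3,interpolation=cv2.INTER_CUBIC))
f=load('f_wrist');cv2.imwrite('pics/f_w.png',cv2.resize(f['image'][60:290,200:440,::-1],None,fx=2.5,fy=2.5,interpolation=cv2.INTER_CUBIC))"
```

```text
t 7.82 [609.1 190.5 307.9] [-180.     0.    89.5] F [-0.14 -0.68 -2.45] w 9.7
```

View pics/f_c.png

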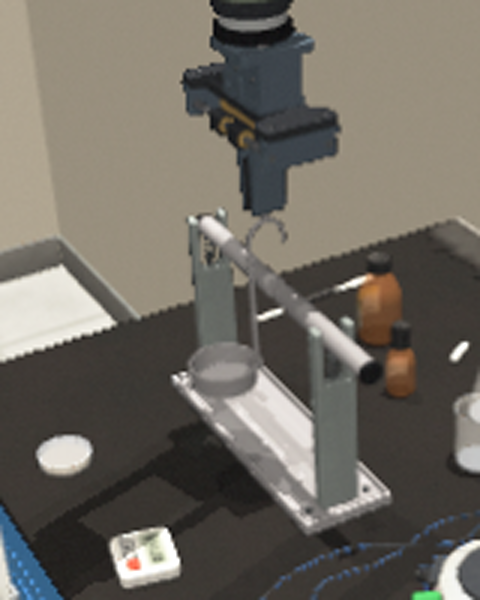

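View pics/f_w.png

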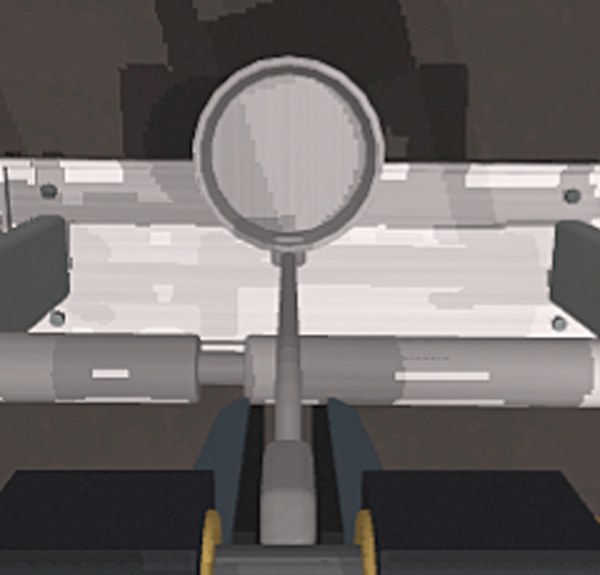

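The wrist crop shows the groove clearly: the notch spans full-image u≈279–298 at v≈207, to the hook's −y side. I'll cast rays to get its y position and the rail's x.

Run:
```python
from h import *
w=load("f_wrist")
for z in(205,210):print(z,onz(w,[(279.4,207),(298.3,207),(288.8,207)],z).round(1))
print("rail edges z205",onz(w,[(215,194.3),(215,221),(400,194.3),(400,221.3)],205).round(1))
P=dep(w).reshape(-1,3);k=(P[:,2]>195)&(P[:,2]<222)&(P[:,0]>585)&(P[:,0]<635)&(P[:,1]>95)&(P[:,1]<300);r=P[k]
for lo in range(100,300,20):
    q=r[(r[:,1]>=lo)&(r[:,1]<lo+20)]
    if len(q)>20: print(lo,len(q),np.percentile(q[:,0],[1,99]).round(1),np.percentile(q[:,2],[90]).round(1),q[q[:,2]>np.percentile(q[:,2],80)][:,0].mean().round(1))
# stem/hook points
k=(P[:,2]>100)&(P[:,2]<275)&(abs(P[:,1]-190)<12)&(P[:,0]>570)&(P[:,0]<640)
q=P[k]; print([(z,q[(q[:,2]>=z)&(q[:,2]<z+15)][:,:2].mean(0).round(1)) for z in range(115,270,15)])
```

```text
205 [[611.2 163.3 205. ]
 [611.3 178.  205. ]
 [611.2 170.6 205. ]]
210 [[609.6 163.9 210. ]
 [609.7 178.2 210. ]
 [609.7 171.  210. ]]
rail edges z205 [[600.6 114.6 205. ]
 [622.2 112.7 205. ]
 [601.7 255.9 205. ]
 [623.6 257.2 205. ]]
100 753 [599.3 619.5] [215.7] 609.9
120 754 [599.4 619.5] [215.8] 610.1
140 735 [599.8 619.7] [215.9] 610.5
160 480 [600.8 619.7] [215.2] 610.8
180 529 [587.3 620.9] [215.8] 607.9
200 725 [600.9 620.9] [215.8] 611.8
220 734 [601.2 621.1] [215.8] 612.0
240 724 [601.9 621.1] [215.6] 612.3
260 753 [602.1 622.3] [215.7] 612.7
280 746 [602.4 622.4] [215.8] 613.2
[(115, array([585.5, 190.3])), (130, array([586.1, 190.1])), (145, array([587.9, 190.7])), (160, array([588. , 190.8])), (175, array([588.1, 190.8])), (190, array([589.9, 191.5])), (205, array([608.1, 189.6])), (220, array([587.8, 190.7])), (235, array([587.9, 190.8])), (250, array([588.4, 190.8])), (265, array([593.4, 190.6]))]
```

Request:
servo_tool --motion '[1,0,-4,0,0,-0.008,0,1,0,-8,0,0,0,0,0,0,-10,0,0,0,0,0,0,-10,0,0,0,0,0,0,-8,0,0,0,0,0,0,-6,0,0,0,0,0,0,-3,0,0,0,0,0,0,-2,0,0,0,0,0,0,0,0,0,0,0,0,0,0,0,0,0,0]'

```text
time_s: 8.8
ee_pos: [611.6, 190.5, 257.3]
ee_rot: [180.0, -0.0, 89.0]
force: [0.2, -0.5, -1.9]
gripper_width: 9.9
```

Request:
servo_tool --motion '[0,0,-1,0,0,0,0,0,0,0,0,0,0,0]'

```text
time_s: 8.97
ee_pos: [611.5, 190.6, 256.3]
ee_rot: [180.0, -0.0, 89.0]
force: [0.1, -0.5, -2.9]
gripper_width: 9.8
```

```bash
python3 -c "
from h import *
grab(['wrist','scene'],'g')
f=load('g_wrist');cv2.imwrite('pics/g_w.png',cv2.resize(f['image'][60:290,200:440,::-1],None,fx=2.5,fy=2.5,interpolation=cv2.INTER_CUBIC))
f=load('g_scene');cv2.imwrite('pics/g_c.png',cv2.resize(f['image'][110:200,240:340,::-1],None,fx=6,fy=6,interpolation=cv2.INTER_CUBIC))"
```

```text
t 8.97 [611.5 190.6 256.3] [180.  -0.  89.] F [ 0.06 -0.48 -2.93] w 9.8
```

View pics/g_w.png

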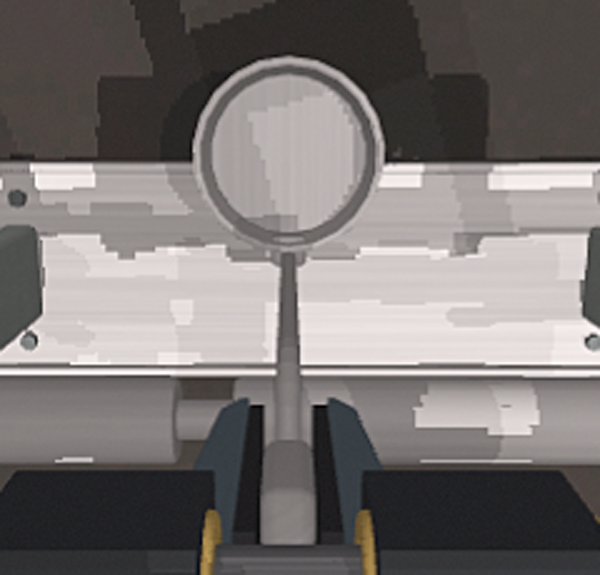

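View pics/g_c.png

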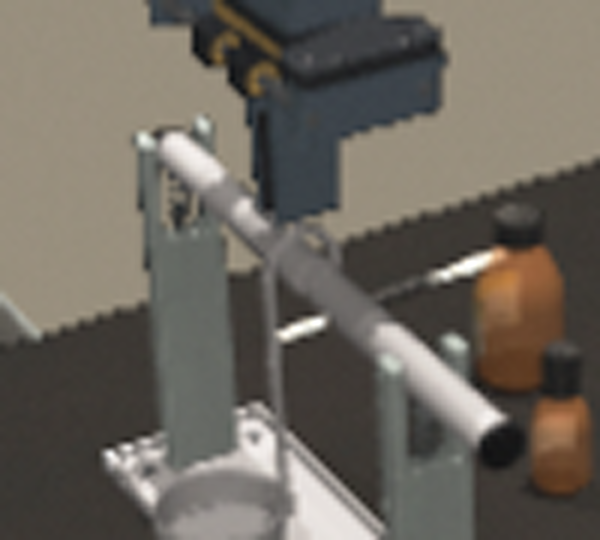

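The hook straddles the rail with the groove just to its −y side. Now I'll feel for contact.

Request:
servo_tool --motion '[0,0,-1,0,0,0,0,0,0,-1,0,0,0,0,0,0,-1,0,0,0,0,0,0,0,0,0,0,0,0,0,0,0,0,0,0]'

```text
time_s: 9.48
ee_pos: [611.3, 190.5, 252.8]
ee_rot: [-180.0, -0.0, 89.0]
force: [-0.4, 0.6, -1.0]
gripper_width: 9.5
```

Request:
servo_tool --motion '[0,0,-1,0,0,0,0,0,0,0,0,0,0,0,0,0,0,0,0,0,0]'

```text
time_s: 9.73
ee_pos: [611.4, 190.5, 251.9]
ee_rot: [-180.0, -0.0, 89.0]
force: [-0.3, -0.2, -2.1]
gripper_width: 10.0
```

Request:
servo_tool --motion '[0,0,0,0,0,0,0]'

```text
time_s: 9.82
ee_pos: [611.4, 190.5, 252.0]
ee_rot: [180.0, -0.0, 89.0]
force: [-0.1, -0.3, -2.2]
gripper_width: 9.5
```

Request:
servo_tool --motion '[0,0,0,0,0,0,0]'

```text
time_s: 9.9
ee_pos: [611.4, 190.5, 252.0]
ee_rot: [180.0, -0.0, 89.0]
force: [0.5, 0.2, -1.8]
gripper_width: 9.4
```

Request:
servo_tool --motion '[0,0,-0.5,0,0,0,0,0,0,0,0,0,0,0,0,0,0,0,0,0,0]'

```text
time_s: 10.15
ee_pos: [611.4, 190.5, 251.4]
ee_rot: [-180.0, -0.0, 89.0]
force: [-0.2, 0.3, -2.4]
gripper_width: 9.9
```

Request:
servo_tool --motion '[0,0,-0.5,0,0,0,0,0,0,0,0,0,0,0,0,0,0,0,0,0,0]'

```text
time_s: 10.4
ee_pos: [611.4, 190.5, 251.1]
ee_rot: [180.0, -0.0, 89.0]
force: [-1.1, 0.2, -1.2]
gripper_width: 9.7
```

Request:
servo_tool --motion '[0,0,-0.5,0,0,0,0,0,0,0,0,0,0,0,0,0,0,0,0,0,0]'

```text
time_s: 10.65
ee_pos: [611.5, 190.5, 250.9]
ee_rot: [180.0, -0.0, 89.0]
force: [-0.7, 0.6, 1.6]
gripper_width: 9.7
```

Contact at TCP z≈251. I'll back off slightly and slide lightly in −y.

Request:
servo_tool --motion '[0,0,0.3,0,0,0,0,0,0,0,0,0,0,0]'

```text
time_s: 10.82
ee_pos: [611.4, 190.5, 251.0]
ee_rot: [180.0, -0.0, 89.0]
force: [-0.1, 0.8, 0.1]
gripper_width: 9.5
```

Request:
servo_tool --motion '[0,-1,0,0,0,0,0,0,-1,0,0,0,0,0,0,-1,0,0,0,0,0,0,0,0,0,0,0,0]'

```text
time_s: 11.15
ee_pos: [611.6, 187.4, 250.9]
ee_rot: [180.0, -0.0, 89.0]
force: [0.8, 1.5, 1.1]
gripper_width: 9.7
```

Request:
servo_tool --motion '[0,-1,0,0,0,0,0,0,-1,0,0,0,0,0,0,-1,0,0,0,0,0,0,0,0,0,0,0,0]'

```text
time_s: 11.48
ee_pos: [611.4, 184.1, 250.8]
ee_rot: [180.0, 0.0, 89.0]
force: [0.8, 1.3, 0.9]
gripper_width: 9.9
```

Request:
servo_tool --motion '[0,-1,0,0,0,0,0,0,-1,0,0,0,0,0,0,0,0,0,0,0,0]'

```text
time_s: 11.73
ee_pos: [611.4, 182.1, 250.8]
ee_rot: [-180.0, 0.0, 89.0]
force: [0.8, 1.3, 0.7]
gripper_width: 10.1
```

Request:
servo_tool --motion '[0,-1,0,0,0,0,0,0,-1,0,0,0,0,0,0,0,0,0,0,0,0]'

```text
time_s: 11.98
ee_pos: [611.4, 180.2, 250.8]
ee_rot: [-180.0, 0.0, 89.0]
force: [0.6, 1.1, 2.1]
gripper_width: 9.8
```

Request:
servo_tool --motion '[0,-1,0,0,0,0,0,0,-1,0,0,0,0,0,0,0,0,0,0,0,0]'

```text
time_s: 12.23
ee_pos: [611.4, 178.1, 250.8]
ee_rot: [-180.0, 0.0, 89.0]
force: [0.9, 0.1, 0.6]
gripper_width: 9.9
```

Request:
servo_tool --motion '[0,-1,0,0,0,0,0,0,-1,0,0,0,0,0,0,0,0,0,0,0,0]'

```text
time_s: 12.48
ee_pos: [611.3, 175.8, 250.4]
ee_rot: [-180.0, 0.1, 89.0]
force: [-0.5, -0.9, -0.8]
gripper_width: 9.9
```

The +y friction and the upward force vanished, and the tool settled, between y=178 and 176. That puts the groove centre near 172, close to the camera's 171. I'll move to 172 and lower.

Request:
servo_tool --motion '[0,-1,0,0,0,0,0,0,-1,0,0,0,0,0,0,-1.5,0,0,0,0,0,0,0,0,0,0,0,0,0,0,0,0,0,0,0]'

```text
time_s: 12.9
ee_pos: [611.3, 172.7, 250.5]
ee_rot: [-180.0, 0.0, 89.0]
force: [0.1, -0.3, -1.3]
gripper_width: 9.6
```

Request:
servo_tool --motion '[0,0,-0.5,0,0,0,0,0,0,-0.5,0,0,0,0,0,0,-0.5,0,0,0,0,0,0,0,0,0,0,0,0,0,0,0,0,0,0]'

```text
time_s: 13.32
ee_pos: [611.4, 173.0, 249.2]
ee_rot: [-180.0, -0.0, 89.0]
force: [0.1, 0.3, -1.9]
gripper_width: 9.9
```

Request:
servo_tool --motion '[0,0,-0.5,0,0,0,0,0,0,-0.5,0,0,0,0,0,0,-0.5,0,0,0,0,0,0,0,0,0,0,0,0,0,0,0,0,0,0]'

```text
time_s: 13.73
ee_pos: [611.4, 173.0, 247.7]
ee_rot: [-180.0, -0.0, 89.0]
force: [-0.1, 0.6, -2.4]
gripper_width: 9.5
```

Request:
servo_tool --motion '[0,0,-0.5,0,0,0,0,0,0,-0.5,0,0,0,0,0,0,0,0,0,0,0,0,0,0,0,0,0,0]'

```text
time_s: 14.07
ee_pos: [611.4, 173.0, 246.7]
ee_rot: [-180.0, -0.0, 89.0]
force: [-0.1, -0.2, -1.4]
gripper_width: 10.3
```

Request:
servo_tool --motion '[0,-0.7,-0.5,0,0,0,0,0,0,-0.5,0,0,0,0,0,0,0,0,0,0,0,0,0,0,0,0,0,0]'

```text
time_s: 14.4
ee_pos: [611.4, 172.3, 245.7]
ee_rot: [-180.0, -0.0, 89.0]
force: [0.2, 0.3, -2.3]
gripper_width: 9.5
```

Request:
servo_tool --motion '[0,0,-0.4,0,0,0,0,0,0,0,0,0,0,0,0,0,0,0,0,0,0]'

```text
time_s: 14.65
ee_pos: [611.4, 172.3, 245.3]
ee_rot: [-180.0, -0.0, 89.0]
force: [1.6, 0.1, -3.0]
gripper_width: 9.9
```

Request:
servo_tool --motion '[0,0,-0.3,0,0,0,0,0,0,0,0,0,0,0,0,0,0,0,0,0,0]'

```text
time_s: 14.9
ee_pos: [611.4, 172.3, 245.2]
ee_rot: [180.0, -0.0, 89.0]
force: [0.2, 0.8, -2.2]
gripper_width: 10.0
```

Request:
servo_tool --motion '[0,0,-0.3,0,0,0,0,0,0,0,0,0,0,0,0,0,0,0,0,0,0]'

```text
time_s: 15.15
ee_pos: [611.4, 172.3, 245.0]
ee_rot: [180.0, -0.0, 89.0]
force: [-0.4, -0.5, -0.1]
gripper_width: 9.9
```

```bash
python3 -c "
from h import *
grab(['wrist','scene'],'i')
f=load('i_wrist');cv2.imwrite('pics/i_w.png',cv2.resize(f['image'][60:290,200:440,::-1],None,fx=2.5,fy=2.5,interpolation=cv2.INTER_CUBIC))
f=load('i_scene');cv2.imwrite('pics/i_c.png',cv2.resize(f['image'][110:200,240:340,::-1],None,fx=6,fy=6,interpolation=cv2.INTER_CUBIC))
from workcell import sensors; print(sensors.state()['torque'],sensors.state()['qpos'].round(1))"
```

```text
t 15.15 [611.4 172.3 245. ] [180.  -0.  89.] F [-0.39 -0.49 -0.14] w 9.9
[ 0.02690022 -0.01848379  0.00118893] [ 14.7  23.4  80.    0.   76.5 -74.3]
```

View pics/i_w.png

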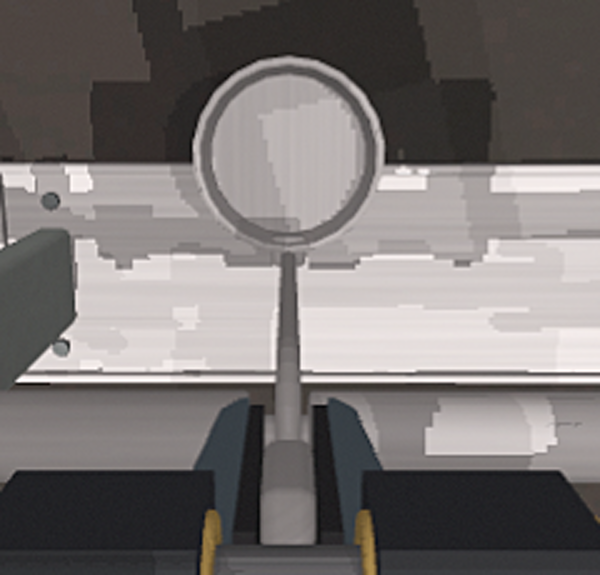

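View pics/i_c.png

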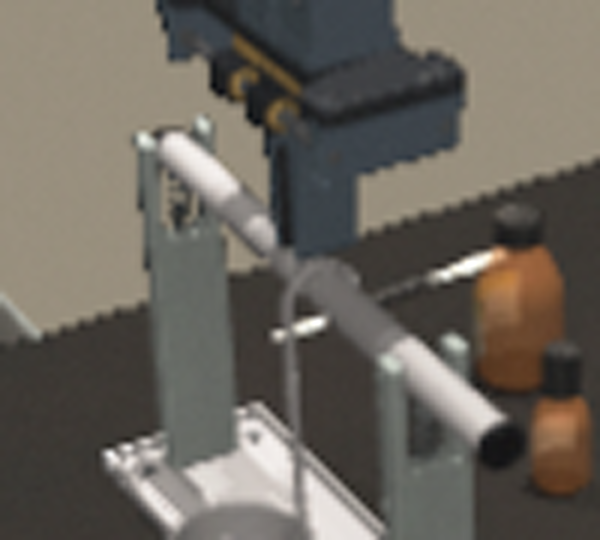

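The hook sits in the groove, with the groove walls visible on both sides of the stem and the TCP at 245, 6 mm below the riding height. Next is the slow swing about the hook centre, taking the tab towards −x and the bottom towards +x.

Request:
servo_tool --motion '[-0.28,0,0,0,-0.0055,0,0,-0.56,0,-0.01,0,-0.011,0,0,-0.56,0,-0.02,0,-0.011,0,0,-0.56,0,-0.02,0,-0.011,0,0,-0.56,0,-0.03,0,-0.011,0,0,-0.56,0,-0.03,0,-0.011,0,0,-0.56,0,-0.04,0,-0.011,0,0,-0.56,0,-0.04,0,-0.011,0,0,-0.56,0,-0.05,0,-0.011,0,0,-0.56,0,-0.05,0,-0.011,0,0]'

```text
time_s: 16.08
ee_pos: [606.0, 172.3, 244.6]
ee_rot: [173.9, -0.1, 89.0]
force: [0.8, -0.3, -0.1]
gripper_width: 9.7
```

Request:
servo_tool --motion '[-0.55,0,-0.06,0,-0.011,0,0,-0.55,0,-0.06,0,-0.011,0,0,-0.55,0,-0.07,0,-0.011,0,0,-0.55,0,-0.07,0,-0.011,0,0,-0.55,0,-0.08,0,-0.011,0,0,-0.55,0,-0.09,0,-0.011,0,0,-0.55,0,-0.09,0,-0.011,0,0,-0.55,0,-0.1,0,-0.011,0,0,-0.55,0,-0.11,0,-0.011,0,0,-0.55,0,-0.11,0,-0.011,0,0]'

```text
time_s: 16.92
ee_pos: [600.5, 172.3, 243.7]
ee_rot: [167.6, -0.2, 89.1]
force: [2.1, -0.7, 0.2]
gripper_width: 9.6
```

Request:
servo_tool --motion '[-0.54,0,-0.12,0,-0.011,0,0,-0.54,0,-0.13,0,-0.011,0,0,-0.54,0,-0.13,0,-0.011,0,0,-0.54,0,-0.14,0,-0.011,0,0,-0.54,0,-0.14,0,-0.011,0,0,-0.54,0,-0.15,0,-0.011,0,0,-0.54,0,-0.15,0,-0.011,0,0,0,0,0,0,0,0,0,0,0,0,0,0,0,0]'

```text
time_s: 17.67
ee_pos: [596.3, 172.3, 242.6]
ee_rot: [163.3, -0.3, 89.1]
force: [-1.5, -0.2, 0.9]
gripper_width: 10.0
```

```bash
cat > avg.py <<'E'
from workcell import sensors, grab_frame
import numpy as np
F=[];T=[]
for i in range(24):
    grab_frame("top"); s=sensors.state();F.append(s["force"]);T.append(s["torque"])
F=np.array(F);T=np.array(T);n=24**.5
print(s["time_s"],s["ee_pos"].round(2),s["ee_rot"].round(2),"F",F.mean(0).round(2),"+-",(F.std(0)/n).round(2),"T",T.mean(0).round(4),"+-",(T.std(0)/n).round(4))
E
python3 avg.py; python3 -c "
from h import *
grab(['scene'],'j')
f=load('j_scene');cv2.imwrite('pics/j_c.png',cv2.resize(f['image'][80:260,220:340,::-1],None,fx=4,fy=4,interpolation=cv2.INTER_CUBIC)[:600])"
```

```text
18.8667 [596.78 172.28 242.6 ] [163.31  -0.28  89.08] F [-1.71  0.    0.57] +- [0.11 0.09 0.1 ] T [ 0.0305  0.4478 -0.0061] +- [0.0073 0.0145 0.0077]
t 18.87 [596.8 172.3 242.6] [163.3  -0.3  89.1] F [-1.43 -0.02  0.54] w 9.7
```

View pics/j_c.png

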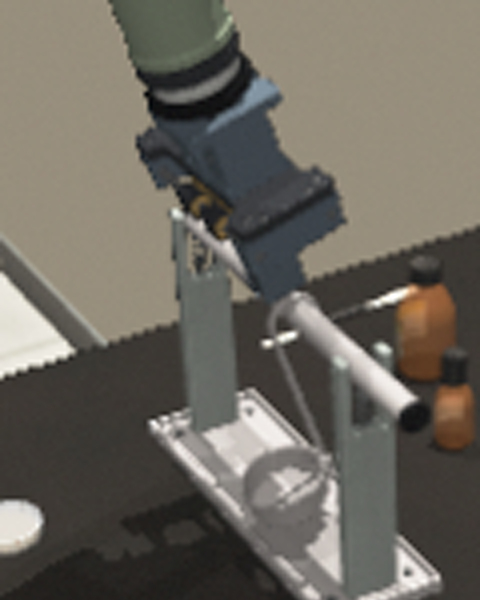

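The cup is tipped 0.29 rad, held in the groove. The averaged force shows a −1.7 N side load in x, so I'll ease x to unload it before going on.

Request:
servo_tool --motion '[-0.4,0,0,0,0,0,0,-0.4,0,0,0,0,0,0,0,0,0,0,0,0,0,0,0,0,0,0,0,0]'

```text
time_s: 19.25
ee_pos: [596.3, 172.3, 242.7]
ee_rot: [163.3, -0.3, 89.1]
force: [0.8, 0.8, -1.8]
gripper_width: 9.7
```

```bash
python3 avg.py
```

```text
20.45 [596.   172.3  242.68] [163.3   -0.28  89.08] F [ 0.8   0.05 -0.91] +- [0.11 0.08 0.14] T [0.029  0.105  0.0005] +- [0.0062 0.0077 0.0065]
```

Request:
servo_tool --motion '[-0.4,0,-0.15,0,-0.01,0,0,-0.4,0,-0.16,0,-0.01,0,0,-0.4,0,-0.16,0,-0.01,0,0,-0.4,0,-0.17,0,-0.01,0,0,0,0,0,0,0,0,0,0,0,0,0,0,0,0]'

```text
time_s: 20.95
ee_pos: [594.0, 172.3, 242.1]
ee_rot: [161.0, -0.3, 89.1]
force: [-0.2, 1.3, -1.0]
gripper_width: 9.9
```

```bash
python3 avg.py
```

```text
22.15 [594.39 172.29 242.  ] [161.01  -0.32  89.09] F [-1.2   0.14  0.19] +- [0.09 0.1  0.12] T [ 0.0236  0.4387 -0.0143] +- [0.0054 0.009  0.0064]
```

Request:
servo_tool --motion '[-0.2,0,0,0,0,0,0,-0.2,0,0,0,0,0,0,0,0,0,0,0,0,0,0,0,0,0,0,0,0]'

```text
time_s: 22.48
ee_pos: [594.2, 172.3, 242.1]
ee_rot: [161.0, -0.3, 89.1]
force: [-0.0, 0.6, -0.6]
gripper_width: 9.9
```

```bash
python3 avg.py;python3 -c "
from h import *
grab(['wrist','scene'],'k')
f=load('k_scene');cv2.imwrite('pics/k_c.png',cv2.resize(f['image'][80:230,240:340,::-1],None,fx=4,fy=4,interpolation=cv2.INTER_CUBIC)[:600])"
```

```text
23.6833 [594.05 172.31 242.08] [161.    -0.32  89.09] F [ 0.64  0.04 -0.84] +- [0.1  0.1  0.07] T [-0.0057  0.1381  0.0033] +- [0.0056 0.0109 0.0059]
t 23.68 [594.  172.3 242.1] [161.   -0.3  89.1] F [ 1.02  1.02 -0.45] w 10.1
```

View pics/k_wrist.png

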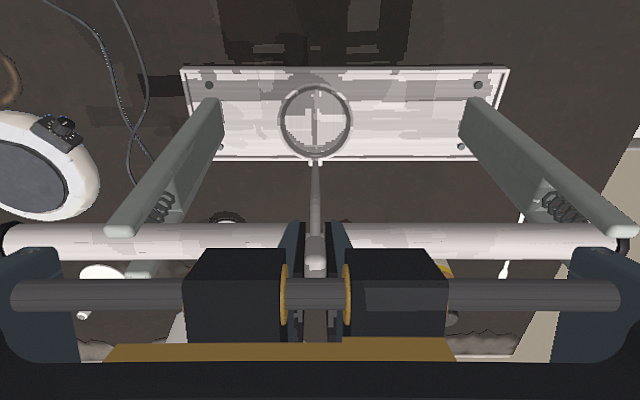

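View pics/k_c.png

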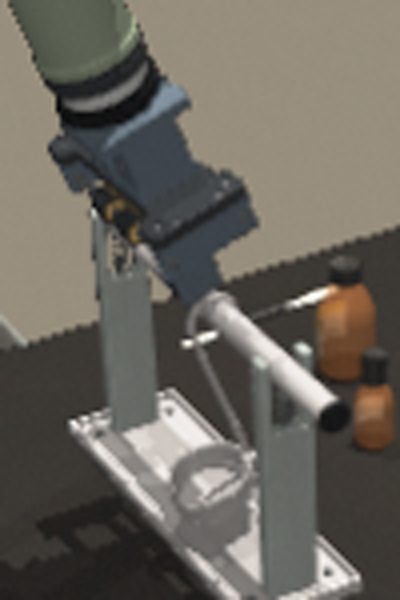

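Request:
servo_tool --motion '[0.1,0,-0.2,0,0,0,0,0,0,0,0,0,0,0,0,0,0,0,0,0,0]'

```text
time_s: 24.03
ee_pos: [594.1, 172.3, 242.0]
ee_rot: [161.0, -0.3, 89.1]
force: [0.6, 0.1, -0.2]
gripper_width: 10.0
```

```bash
python3 avg.py
```

```text
25.2333 [594.15 172.3  241.88] [161.    -0.32  89.09] F [ 0.06 -0.27  0.77] +- [0.07 0.12 0.12] T [ 0.0052  0.128  -0.0018] +- [0.004  0.0075 0.0063]
```

Request:
servo_tool --motion '[0,0,0.08,0,0,0,0,0,0,0,0,0,0,0,0,0,0,0,0,0,0]' --newtons 20

```text
time_s: 25.48
ee_pos: [594.1, 172.4, 241.9]
ee_rot: [161.0, -0.3, 89.1]
force: [-1.1, 0.5, 0.8]
gripper_width: 9.7
```

Request:
servo_tool --motion '[0,0,0,0,0,0,0,0,0,0,0,0,0,0,0,0,0,0,0,0,0]' --newtons 10

```text
time_s: 25.73
ee_pos: [594.1, 172.4, 241.9]
ee_rot: [161.0, -0.3, 89.1]
force: [0.2, 0.9, 0.4]
gripper_width: 10.1
```

Request:
servo_tool --motion '[0,0,0,0,0,0,0,0,0,0,0,0,0,0,0,0,0,0,0,0,0]' --newtons 6

```text
time_s: 25.98
ee_pos: [594.1, 172.4, 241.9]
ee_rot: [161.0, -0.3, 89.1]
force: [0.0, 1.3, 1.0]
gripper_width: 9.8
```

Request:
servo_tool --motion '[0,0,0,0,0,0,0,0,0,0,0,0,0,0,0,0,0,0,0,0,0]' --newtons 4

```text
time_s: 26.23
ee_pos: [594.1, 172.4, 241.9]
ee_rot: [161.0, -0.3, 89.1]
force: [-0.4, 1.5, 1.4]
gripper_width: 10.0
```

Request:
servo_tool --motion '[0,0,0,0,0,0,0,0,0,0,0,0,0,0,0,0,0,0,0,0,0,0,0,0,0,0,0,0]' --newtons 3

```text
time_s: 26.57
ee_pos: [594.1, 172.3, 241.9]
ee_rot: [161.0, -0.3, 89.1]
force: [-0.3, 1.9, 0.9]
gripper_width: 10.1
```

```bash
python3 avg.py; python3 -c "
from h import *
grab(['wrist'],'l')
a=load('k_wrist');b=load('l_wrist')
d=np.abs(a['image'].astype(int)-b['image']).sum(2)
print((d[80:165,270:360]>60).sum())
for f in(a,b):
    P=dep(f).reshape(-1,3);k=(P[:,2]>30)&(P[:,2]<160)&(np.hypot(P[:,0]-620,P[:,1]-172)<60);c=P[k]
    k=(abs(c[:,1]-172)<5)&(c[:,2]>90)&(c[:,2]<160);print(len(c),'stem',k.sum(),np.polyfit(c[k][:,2],c[k][:,0],1),'mean',c.mean(0).round(1))
"
```

```text
27.7667 [594.08 172.3  241.9 ] [161.01  -0.32  89.09] F [-0.04  1.68  0.31] +- [0.1  0.1  0.08] T [0.3312 0.1493 0.1184] +- [0.0059 0.0051 0.0053]
t 27.77 [594.1 172.3 241.9] [161.   -0.3  89.1] F [ 0.4   1.87 -0.04] w 10.0
192
4638 stem 143 [-3.45769337e-01  6.55278508e+02] mean [604.8 173.3  46. ]
4616 stem 143 [-3.48202431e-01  6.55689629e+02] mean [605.1 173.4  45.9]
```

The light grip shows a 1.7 N side load in y, and the stem hasn't moved (tilt slope unchanged). I'll ease y before opening.

Request:
servo_tool --motion '[0,0.2,0,0,0,0,0,0,0.2,0,0,0,0,0,0,0,0,0,0,0,0,0,0,0,0,0,0,0]'

```text
time_s: 28.15
ee_pos: [594.1, 172.5, 241.9]
ee_rot: [161.0, -0.3, 89.1]
force: [0.5, 0.2, 0.6]
gripper_width: 10.1
```

```bash
python3 avg.py
```

```text
29.35 [594.09 172.64 241.91] [161.01  -0.31  89.09] F [ 0.15 -0.26  0.64] +- [0.07 0.13 0.08] T [-0.0518  0.1303 -0.0303] +- [0.0143 0.0057 0.0073]
```

Side loads are nearly zero. Opening very slowly now.

Request:
servo_tool --motion '[0,0,0,0,0,0,10,0,0,0,0,0,0,10.6,0,0,0,0,0,0,11,0,0,0,0,0,0,11.2,0,0,0,0,0,0,11.4,0,0,0,0,0,0,11.6,0,0,0,0,0,0,11.6,0,0,0,0,0,0,11.6]'

```text
time_s: 30.02
ee_pos: [594.0, 172.8, 241.8]
ee_rot: [161.0, -0.3, 89.1]
force: [0.2, -0.3, -0.5]
gripper_width: 10.6
```

```bash
cat > chk.py <<'E'
import sys
from h import *
grab(['wrist'],sys.argv[1])
P=dep(load(sys.argv[1]+'_wrist')).reshape(-1,3);k=(P[:,2]>30)&(P[:,2]<160)&(np.hypot(P[:,0]-620,P[:,1]-172)<60);c=P[k]
k=(abs(c[:,1]-172)<5)&(c[:,2]>90)&(c[:,2]<160);print(len(c),'stem',k.sum(),np.polyfit(c[k][:,2],c[k][:,0],1),'mean',c.mean(0).round(1),c[k].mean(0).round(1))
E
python3 chk.py m
```

```text
t 30.02 [594.  172.8 241.8] [161.   -0.3  89.1] F [ 0.2  -0.33 -0.55] w 10.6
4114 stem 100 [-4.39359307e-01  6.73925717e+02] mean [618.9 171.7  45.9] [617.4 171.9 128.7]
```

```bash
for i in 1 2 3 4; do python3 chk.py n$i; done
```

```text
t 30.07 [594.1 172.8 241.9] [161.   -0.3  89.1] F [ 0.16 -0.38 -0.59] w 10.8
4102 stem 104 [-4.40182428e-01  6.73953128e+02] mean [618.7 172.2  46. ] [617.2 172.  128.8]
t 30.12 [594.1 172.7 241.9] [161.   -0.3  89.1] F [-0.21  0.04 -0.9 ] w 10.7
4138 stem 107 [-4.26865732e-01  6.71660189e+02] mean [617.5 172.4  46. ] [616.  172.2 130.3]
t 30.17 [594.1 172.7 241.9] [161.   -0.3  89.1] F [ 0.37 -0.83 -1.03] w 10.3
4186 stem 109 [-4.11653239e-01  6.68815733e+02] mean [615.8 172.6  46. ] [615.1 172.4 130.6]
t 30.22 [594.1 172.7 241.9] [161.   -0.3  89.1] F [-0.16  0.39 -0.46] w 10.5
4254 stem 117 [-3.96413426e-01  6.65796271e+02] mean [613.6 172.6  46. ] [614.1 172.4 130.3]
```

View pics/n4_wrist.png

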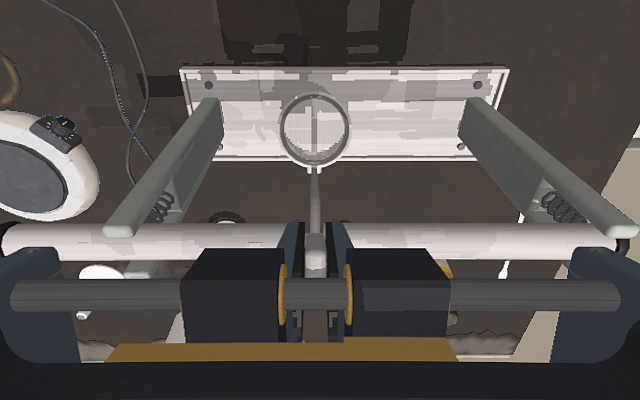

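The cup swings with an amplitude of about 0.045 rad about a larger lean than 0.33 rad, so its real equilibrium is steeper. The tab is still between the pads, so I'll re-close lightly to damp it, then set the true angle.

Request:
servo_tool --motion '[0,0,0,0,0,0,9,0,0,0,0,0,0,5,0,0,0,0,0,0,0,0,0,0,0,0,0,0]' --newtons 3

```text
time_s: 30.6
ee_pos: [594.1, 172.8, 241.9]
ee_rot: [161.0, -0.3, 89.1]
force: [0.9, -0.5, 0.6]
gripper_width: 9.9
```

```bash
for i in 1 2 3 4; do python3 chk.py o$i; done; python3 avg.py
```

```text
t 30.6 [594.1 172.8 241.9] [161.   -0.3  89.1] F [ 0.85 -0.55  0.56] w 9.9
4412 stem 128 [-3.77534933e-01  6.61461845e+02] mean [609.7 173.5  46. ] [612.3 173.1 130.2]
t 30.65 [594.1 172.7 242. ] [161.   -0.3  89.1] F [-0.8   1.39  0.91] w 9.8
4384 stem 126 [-3.76544998e-01  6.61367495e+02] mean [609.8 173.5  46. ] [612.5 173.  129.8]
t 30.7 [594.1 172.7 242. ] [161.   -0.3  89.1] F [-0.23 -0.09  0.24] w 9.9
4415 stem 128 [-3.77131190e-01  6.61429765e+02] mean [609.7 173.5  45.9] [612.5 173.1 129.7]
t 30.75 [594.1 172.7 241.9] [161.   -0.3  89.1] F [-1.24 -0.26  0.74] w 9.7
4391 stem 125 [-3.75755420e-01  6.61260196e+02] mean [609.8 173.5  45.9] [612.3 173.1 130.2]
32.0 [594.12 172.71 241.93] [161.01  -0.32  89.09] F [-0.47  0.55  0.5 ] +- [0.08 0.1  0.12] T [0.1288 0.267  0.0368] +- [0.0064 0.0065 0.0067]
```

Request:
servo_tool --motion '[0,0,0,0,0,0,0,0,0,0,0,0,0,0,0,0,0,0,0,0,0]' --newtons 15

```text
time_s: 32.25
ee_pos: [594.1, 172.7, 241.9]
ee_rot: [161.0, -0.3, 89.1]
force: [-0.0, 0.4, 1.5]
gripper_width: 10.1
```

Request:
servo_tool --motion '[-0.2,0.05,-0.06,0,-0.004,0,0,-0.2,0,-0.07,0,-0.004,0,0,-0.2,0,-0.07,0,-0.004,0,0,0,0,0,0,0,0,0,0,0,0,0,0,0,0,0,0,0,0,0,0,0]'

```text
time_s: 32.75
ee_pos: [593.6, 172.7, 241.8]
ee_rot: [160.3, -0.3, 89.1]
force: [-0.1, -0.1, 0.4]
gripper_width: 10.2
```

```bash
python3 chk.py p1; python3 avg.py
```

```text
t 32.75 [593.6 172.7 241.8] [160.3  -0.3  89.1] F [-0.14 -0.15  0.4 ] w 10.2
4352 stem 127 [-3.92152355e-01  6.64313745e+02] mean [611.9 173.4  46.1] [613.8 173.  128.8]
34.0 [593.52 172.72 241.74] [160.32  -0.33  89.1 ] F [ 0.69 -0.18  0.12] +- [0.09 0.11 0.12] T [ 0.0076  0.0639 -0.0094] +- [0.0055 0.0066 0.0068]
```

Request:
servo_tool --motion '[0.12,0,0,0,0,0,0,0,0,0,0,0,0,0,0,0,0,0,0,0,0]' --newtons 6

```text
time_s: 34.25
ee_pos: [593.6, 172.7, 241.7]
ee_rot: [160.3, -0.3, 89.1]
force: [0.1, 0.5, 0.9]
gripper_width: 9.8
```

Request:
servo_tool --motion '[0,0,0,0,0,0,0,0,0,0,0,0,0,0,0,0,0,0,0,0,0]' --newtons 3

```text
time_s: 34.5
ee_pos: [593.6, 172.7, 241.7]
ee_rot: [160.3, -0.3, 89.1]
force: [0.4, -0.7, -0.4]
gripper_width: 9.6
```

```bash
python3 chk.py p2; python3 avg.py
```

```text
t 34.5 [593.6 172.7 241.7] [160.3  -0.3  89.1] F [ 0.4  -0.65 -0.44] w 9.6
4366 stem 133 [-3.91129393e-01  6.64149791e+02] mean [611.9 173.4  46.2] [613.5 173.  129.6]
35.75 [593.63 172.73 241.72] [160.32  -0.33  89.09] F [ 0.39 -0.38  0.6 ] +- [0.11 0.1  0.1 ] T [-0.0268  0.1199 -0.0106] +- [0.0063 0.0058 0.0073]
```

Request:
servo_tool --motion '[0,0,0,0,0,0,10.5,0,0,0,0,0,0,10.8,0,0,0,0,0,0,11.1]'

```text
time_s: 36.0
ee_pos: [593.5, 172.8, 241.6]
ee_rot: [160.3, -0.3, 89.1]
force: [0.2, 0.1, -0.5]
gripper_width: 10.0
```

```bash
for i in 1 2 3; do python3 chk.py q$i; done
```

```text
t 36.0 [593.5 172.8 241.6] [160.3  -0.3  89.1] F [ 0.17  0.15 -0.54] w 10.0
4336 stem 128 [-3.94011253e-01  6.64706024e+02] mean [612.3 173.3  46.1] [613.7 172.9 129.6]
t 36.05 [593.4 172.8 241.5] [160.4  -0.3  89.1] F [ 0.09  0.33 -0.11] w 10.1
4336 stem 127 [-3.96364224e-01  6.65168797e+02] mean [612.6 173.1  46.1] [614.  172.9 129. ]
t 36.1 [593.4 172.8 241.5] [160.4  -0.3  89.1] F [-1.42  0.06 -0.02] w 10.2
4345 stem 124 [-3.97724575e-01  6.65604940e+02] mean [613.  173.   46.1] [614.1 172.9 129.5]
```

```bash
for i in 1 2 3 4 5 6 7 8; do python3 chk.py r$i|tail -1; done
```

```text
4327 stem 124 [-4.01016620e-01  6.66202085e+02] mean [613.5 172.9  46.1] [614.1 172.8 129.9]
4310 stem 124 [-4.03095544e-01  6.66619937e+02] mean [613.7 172.9  46.1] [614.2 172.7 130. ]
4300 stem 125 [-4.01153660e-01  6.66332753e+02] mean [613.7 172.9  46.2] [614.1 172.8 130.1]
4318 stem 123 [-4.02188174e-01  6.66417651e+02] mean [613.6 172.9  46.1] [614.3 172.8 129.6]
4330 stem 121 [-3.98805823e-01  6.65904227e+02] mean [613.4 173.   46. ] [614.2 172.8 129.6]
4309 stem 122 [-4.00753078e-01  6.66152142e+02] mean [613.3 173.   46. ] [614.4 172.8 129.2]
4315 stem 122 [-3.99629649e-01  6.65903657e+02] mean [613.3 172.9  46.1] [614.  172.8 129.8]
4333 stem 126 [-3.99273963e-01  6.65857798e+02] mean [613.2 172.9  46.1] [614.2 172.7 129.4]
```

It settled smoothly: cup mean moved 611.9→613.7→613.2 mm and stopped. Opening further.

Request:
servo_tool --motion '[0,0,0,0,0,0,11.4,0,0,0,0,0,0,11.8,0,0,0,0,0,0,12.4,0,0,0,0,0,0,13,0,0,0,0,0,0,14,0,0,0,0,0,0,15,0,0,0,0,0,0,17,0,0,0,0,0,0,20]'

```text
time_s: 37.22
ee_pos: [593.6, 172.7, 241.7]
ee_rot: [160.3, -0.3, 89.1]
force: [0.5, 1.4, 0.6]
gripper_width: 17.8
```

```bash
for i in 1 2 3 4 5 6; do python3 chk.py s$i|tail -2; done
```

```text
t 37.22 [593.6 172.7 241.7] [160.3  -0.3  89.1] F [0.46 1.38 0.57] w 17.8
4331 stem 125 [-3.97871480e-01  6.65607152e+02] mean [613.1 172.9  46.1] [613.9 172.8 130. ]
t 37.27 [593.6 172.7 241.7] [160.3  -0.3  89.1] F [ 0.47 -0.21  0.8 ] w 18.1
4318 stem 124 [-3.98064518e-01  6.65635083e+02] mean [613.1 172.9  46.1] [614.2 172.7 129.3]
t 37.32 [593.6 172.8 241.7] [160.3  -0.3  89.1] F [ 0.12 -0.62  0.49] w 18.3
4343 stem 124 [-3.98903297e-01  6.65781541e+02] mean [613.1 173.   46.1] [613.7 172.8 130.7]
t 37.37 [593.6 172.8 241.7] [160.3  -0.3  89.1] F [ 0.24  0.31 -0.66] w 18.4
4327 stem 124 [-3.99555769e-01  6.65858269e+02] mean [613.2 173.   46.1] [614.1 172.8 129.6]
t 37.42 [593.6 172.7 241.7] [160.3  -0.3  89.1] F [ 0.54 -0.21  0.44] w 18.1
4331 stem 126 [-3.99472104e-01  6.65837221e+02] mean [613.2 172.9  46.1] [614.  172.8 129.8]
t 37.47 [593.6 172.7 241.7] [160.3  -0.3  89.1] F [ 0.91 -0.3   0.28] w 18.4
4338 stem 123 [-3.99798596e-01  6.65875757e+02] mean [613.1 172.9  46. ] [614.5 172.7 128.4]
```

View pics/s6_wrist.png

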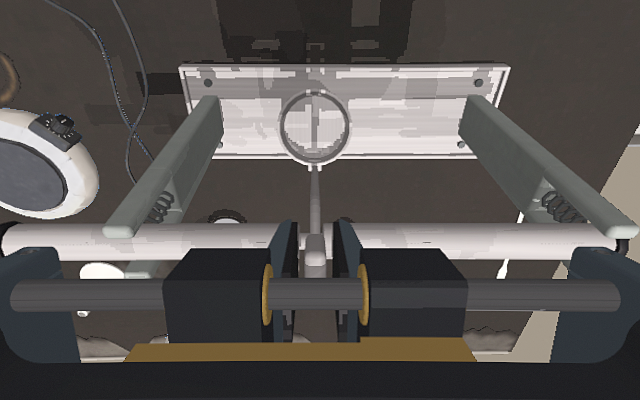

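The cup hangs still with pads clear on both sides. Now I'll open wider and back off along the tool axis.

Request:
servo_tool --motion '[0,0,0,0,0,0,26,0,0,0,0,0,0,32,0,0,0,0,0,0,40,0,0,0,0,0,0,40,-0.7,0,2,0,0,0,40,-2,0,6,0,0,0,40,-4,0,11,0,0,0,40,-5,0,14,0,0,0,40,-5,0,14,0,0,0,40,-5,0,14,0,0,0,40]'

```text
time_s: 38.35
ee_pos: [571.6, 172.8, 304.7]
ee_rot: [160.3, -0.4, 89.1]
force: [0.0, 0.1, -0.2]
gripper_width: 36.3
```

Request:
servo_tool --motion '[-7,0,20,0,0,0,40,-9,0,24,0,0,0,40,-9,0,24,0,0,0,40,-5,0,14,0,0,0,40,0,0,0,0,0,0,40,0,0,0,0,0,0,40,0,0,0,0,0,0,40]'

```text
time_s: 38.93
ee_pos: [541.5, 172.6, 383.9]
ee_rot: [160.4, -0.3, 89.1]
force: [0.8, -0.6, 0.2]
gripper_width: 36.6
```

```bash
python3 -c "
from h import *
grab(['wrist','scene','top'],'u');
import time
grab(['scene'],'v')
a=load('u_scene');b=load('v_scene')
cv2.imwrite('pics/v_c.png',cv2.resize(b['image'][100:260,220:340,::-1],None,fx=4,fy=4,interpolation=cv2.INTER_CUBIC)[:600])
d=np.abs(a['image'].astype(int)-b['image']).sum(2);print('changed px',(d[120:240,230:340]>60).sum())
t=load('u_top');t0=load('a_top');print(((np.abs(t['image'].astype(int)-t0['image']).sum(2)>80)[255:300,195:305]).sum(),'clock/dish diff;',((np.abs(t['image'].astype(int)-t0['image']).sum(2)>80)[130:165,285:320]).sum())
w=load('u_wrist');cv2.imwrite('pics/u_w.png',cv2.resize(w['image'][:260,180:480,::-1],None,fx=2.2,fy=2.2))
"
```

```text
t 38.93 [541.5 172.6 383.9] [160.4  -0.3  89.1] F [ 0.81 -0.62  0.17] w 36.6
t 39.08 [541.7 172.5 383.1] [160.5  -0.3  89.1] F [-0.59  0.22 -0.73] w 36.3
changed px 1
1465 clock/dish diff; 0
```

View pics/v_c.png

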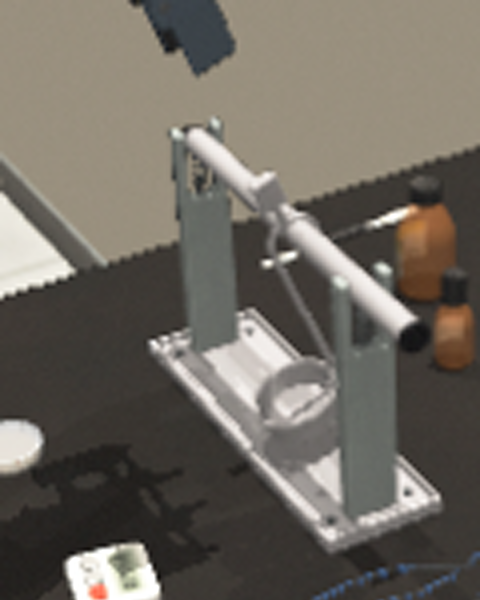

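View pics/u_w.png

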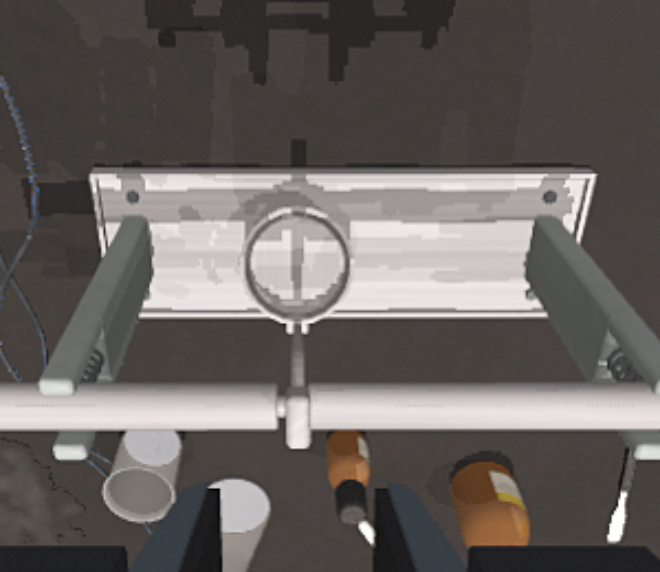

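View pics/u_top.png

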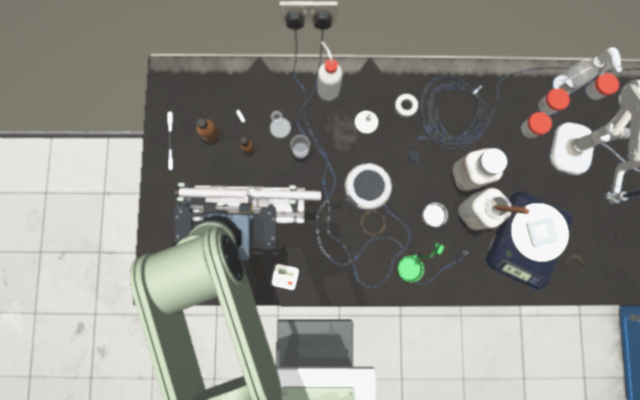

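The cup hangs still in the groove, with the notch visible beside the stem, and the gripper is 140 mm clear. The timer and beaker haven't moved in the top view, and the dish is visible in its place in the scene view. Handing in.

```bash
python3 -c "
from h import *
a=load('u_scene');b=load('a_scene')
d=np.abs(a['image'].astype(int)-b['image']).sum(2)
print('dish diff',(d[203:220,210:234]>80).sum(),'timer',(d[235:256,235:262]>80).sum(),'beaker',(d[190:220,348:370]>80).sum())
from workcell import env; print(env.job_done())"
```

```text
dish diff 0 timer 72 beaker 0
the job is handed in; nothing more can be done
None
```

The steel cup is hanging on the rail with its hook down in the groove, and the job was handed in at about 39 s of the 67 s allowed. After I backed the gripper off 140 mm, two pictures 0.1 s apart differed by one pixel around the cup.

- **Finding the groove:** I slid the hook along the rail with a measured push of about 2–4 N. It dropped in near y = 173 mm, agreeing with the camera's 171 mm. It then seated 6 mm below its riding height.
- **First release went wrong:** I tipped the cup to 0.33 rad and opened the gripper slowly, but its real resting lean is about 0.38 rad. It swung about ±0.045 rad with the tab still between the pads.
- **Second release was calm:** I closed lightly to stop the swing, set the true lean and opened again. The cup crept about 1–2 mm at its bottom and came to rest before the pads left it.
- **Force on the rail:** the highest averaged push while seating and tipping was about 2.5 N. A few single noisy readings reached about 3–4 N, so the rail may have yielded slightly.
- **Dish, timer and beaker:** the dish and beaker show no change from the start pictures. The timer patch in the scene view changed by 72 pixels. It shows at the same pixels in the top view, so I think this is the arm's shadow, but I did not check that separately.

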